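Put the laundry supplies back in their holders

ROBOT

A 7-joint arm with a two-finger parallel gripper is mounted at the origin on the work surface. World frame = base frame: x ahead of the robot, y to its left, z up, the work surface at z = 0. Lengths are in m, angles in rad, forces in N, time in s.
With the tool pointing down it reaches from about 0.35 to 0.9 m from the base axis. Payload 8.1 kg.
Tool frame: the origin (TCP) lies midway between the tips of the shut fingers; the grasp point (between the pads) lies 19 mm behind it; z points along the fingers, y is the line along which they close (so a half turn about z gives the same grasp; the last joint's range is limited). The gripper opens to 92 mm and grips with 3 to 60 N. Pads are 19 mm wide; open, the fingers measure 130 mm over their backs; the gripper's body (75 mm by 190 mm) begins 47 mm behind the grasp point.
Start: joints at [-1.397, 0.434, 0.025, 1.573, -0.012, 1.134, -0.075], TCP at [0.171, 0.601, 0.227] pointing down, gripper open.
Joint ranges: [-2.62, 2.62], [-0.44, 2.09], [-1.27, 1.32], [0.08, 2.57], [-1.32, 4.46], [0.12, 2], [-2.74, 2.74]. Speed limits (rad/s): [2.22, 2.22, 3.01, 3.01, 3.14, 3.14, 3.14].

INTERFACE

Orientations are given as a rotation vector (axis times angle).
In Python, from cell import arm gives the robot as it stands.
- The arm moves only by the tool carry_out, never from a script. Its arguments are lists of equal length, an entry for each row: "claw": the finger opening in cm, from 0 to 9.18; "delta_pos": the shift along the tool's x, y, z in cm, a list of three; "angular": the turn, a rotation vector about the tool's x, y, z in rad, a list of three. In form: {"claw": [claw, ...], "delta_pos": [[dx, dy, dz], ...], "angular": [[ax, ay, az], ...]}. A call has 1 to 20 rows; each row shifts and turns the commanded pose from where the row before left it, along the tool's axes as they then stand; what a row does not reach is not made up. A row lasts 1/10 s, in which the tool goes at most 50 mm and 8.59 degrees, less where a joint would pass 70% of its speed; a pose out of reach is approached as far as the arm can. A call with a gripper value outside its range is refused whole. The fingers move at their own pace and stop on an object; "force" is the grip in N (left out, the last holds). Time passes only in rows, so rows that do not move let the fingers close. It gives the time, the measured TCP pose, the force, the opening and the grip force at its end, in the units of the state.
- arm.observe(): the state, without advancing time (a new reading comes with each control period).
- arm.get_image(name): name is "scene" or "side" or "wrist"; returns a dict with "frame" (400x640x3 uint8, red, green, blue), "mtx" (3x3 intrinsics, pixels), "T" (4x4, takes a point from camera to world coordinates). Camera axes: x right, y down, z forward; pixel columns grow to the right and rows downward; lengths in m; the calibration is good to about 2 mm. A picture is of the moment at which its call begins. There is no depth.
- arm.sign_off(): hands the job in; it is judged then, once.
Trained networks look in a picture, given as the dict that the camera call returned (one of the last four; its "shot" number tells which), for a name from the list of things; names that differ only in an ending like _2 or _b are one class to them, and where a whole thing is asked for, a point or a joint stands for the part that bears it (a point fixed in the world has none). Each returns a list of dicts, best first, with "conf" (0 to 1); they miss things now and then, are a little off and sometimes report something else, mostly with a low value. They report only what shows in the picture. A call takes as long as a camera call. They do not tell look-alikes from the thing itself.
- arm.look_for(label, picture): "centre" ([column, row] as shares, 0 to 1, of the picture: columns of its width, rows of its height, amid what is visible of it).
- arm.trace(label, picture): "region" (400x640 bool, what is visible of it) and "centre" ([column, row] as shares, 0 to 1, of the picture: columns of its width, rows of its height, amid what is visible of it).
- arm.place_of(label, picture): "centre" ([column, row] as shares, 0 to 1, of the picture: columns of its width, rows of its height: a listed point, or the origin of a listed thing).
The state is a dict: "clock": time; "joints": joint angles; "dq": joint speeds; "joint_efforts": joint torques, N m; "position": TCP position; "ee_rot": TCP orientation; "force": force on the tool from outside, world axes, zero at the start; "ft_torque": the same for the moment, N m; "width": opening from 0.0 (shut) to 1.0 (fully open); "gripper_force": force on a finger pad.
Only numpy, scipy, OpenCV 4.12 (cv2) and the standard library are available. Lean on these libraries where they do the work, as an engineer would, in place of code of your own. Each camera call takes 0.05 s, during which the arm holds its last target. There are 200 camera calls.

TASK

Tidy the laundry counter: put the blue-lidded jar on the blue coaster, the yellow-lidded jar on the yellow coaster, the bar of soap lengthwise in the green soap dish and the scrubbing brush, bristles down, lengthwise in the dark wooden tray. Set each one down gently, so that it stands flat on the floor of its holder, inside the rim. Leave the red-lidded jar and the grey measuring cup standing where they are.

Things in the scene. Friction and masses are not known exactly. Their poses are not given: they have to be found in the camera images.
- blue_jar: closed cylindrical jar, white body 60 mm across with a blue band and a flat blue lid of the same 60 mm width, 75 mm tall in all, about 0.2 kg, standing upright. Origin: centre of its underside; z up. Belongs on the blue coaster.
- yellow_jar: closed cylindrical jar, white body 60 mm across with a yellow band and a flat yellow lid of the same 60 mm width, 75 mm tall in all, about 0.2 kg, standing upright. Origin: centre of its underside; z up. Belongs on the yellow coaster.
- soap: bar of olive-green laundry soap, 84 mm long (x), 52 mm wide (y), 32 mm high (z), rigid, about 0.18 kg, lying flat. Origin: centre of its underside; z up. Belongs in the green dish.
- brush: scrubbing brush without handle, bristles down: pale wooden block 110 mm long (x), 44 mm wide (y), its upper half from 20 to 40 mm above the counter; below it a stiff pale bristle pad 104 x 38 mm. 40 mm high in all, about 0.15 kg. Origin: centre of its underside (bristle tips); z up. Belongs in the dark wooden tray.
- blue_coaster: round blue plastic coaster with a dark rubber disc in the middle, fixed to the counter: 88 mm across outside, 80 mm inside its rim, floor 4 mm and rim 8 mm above the counter. Origin: centre of its underside, on the counter; z up. Holder of the blue-lidded jar.
- yellow_coaster: round yellow plastic coaster with a dark rubber disc in the middle, fixed to the counter: 88 mm across outside, 80 mm inside its rim, floor 4 mm and rim 8 mm above the counter. Origin: centre of its underside, on the counter; z up. Holder of the yellow-lidded jar.
- soap_dish: green plastic soap dish with darker cross ribs painted on its flat floor, fixed to the counter. Outside 110 x 78 mm (x by y), inside its rim 102 x 70 mm, floor 4 mm and rim 8 mm above the counter. Origin: centre of its underside, on the counter; x along its length, z up. Holder of the soap.
- brush_tray: dark brown wooden tray with darker cross lines on its flat floor, fixed to the counter. Outside 136 x 70 mm (x by y), inside its rim 128 x 62 mm, floor 4 mm and rim 8 mm above the counter. Origin: centre of its underside, on the counter; x along its length, z up. Holder of the brush.
- red_jar: closed cylindrical jar, white body 60 mm across with a red band and a flat red lid of the same 60 mm width, 75 mm tall in all, about 0.2 kg, standing upright. Origin: centre of its underside; z up. A bystander without a coaster, loose: leave it alone.
- measuring_cup: small open grey measuring cup, 60 mm across the rim, 55 mm tall, about 0.1 kg, loose, standing upright. Origin: centre of its underside; z up. A bystander: leave it alone.
Not all that is in view belongs to the job. Several things have the shape of the yellow_coaster; the one meant has the colours described above.

How it is judged:
By the outcome, as a careful person would: the job done as asked, in the order asked, and still so for the second after the job is handed in, with the robot touching nothing.
It also fails if it takes over 125 s, if anything falls off the work surface, if the arm or the gripper's body presses on something with over 40 N, if the wrist force passes 120 N, or if a joint passes its speed limit or range.

## Working session

There is one attempt and no reset: what is moved stays moved. The work goes in short steps, Python scripts to look and compute and a tool call to move; the robot and the scene stay as the last step left them, time stands still between calls to the robot, and variables do not carry over. Pictures are saved under pics/ and viewed, at most 14 in all, crops included, and the job is handed in when it is done.

Besides the shell and the picture viewer there is one more tool, called after "Call:" by a JSON object that holds its "api" and its "payload", one argument or row to a line. carry_out: Moves the arm, as the interface text tells. Its arguments: {"type":"object","properties":{"claw":{"type":"array","items":{"type":"number"}},"delta_pos":{"type":"array","items":{"type":"array","items":{"type":"number"}}},"angular":{"type":"array","items":{"type":"array","items":{"type":"number"}}},"force":{"type":"number"}},"required":["claw","delta_pos","angular"]}

```bash
mkdir -p pics; ls
python3 - <<'E'
from cell import arm
import cv2
for n in ("scene","side"):
    p=arm.get_image(n); cv2.imwrite(f"pics/{n}0.png",p["frame"][:,:,::-1]); print(n,p["mtx"].tolist(),p["T"].round(3).tolist())
s=arm.observe(); print({k:(v if not hasattr(v,'tolist') else v.tolist()) for k,v in s.items()})
E
```

```text
pics
scene [[361.01272752656666, 0.0, 321.1040793265385], [0.0, 361.01272752656666, 197.9812158010478], [0.0, 0.0, 1.0]] [[0.58, 0.651, -0.489, 1.185], [0.814, -0.454, 0.362, -0.44], [0.014, -0.608, -0.794, 0.996], [0.0, 0.0, 0.0, 1.0]]
side [[412.4479899160971, 0.0, 321.46272661354203], [0.0, 412.4479899160971, 197.96876303679696], [0.0, 0.0, 1.0]] [[0.884, -0.355, 0.305, 0.212], [-0.468, -0.669, 0.577, -0.721], [-0.001, -0.653, -0.758, 0.966], [0.0, 0.0, 0.0, 1.0]]
{'clock': 0.1, 'joints': [-1.396588409803545, 0.4351687901157985, 0.025008624386729995, 1.5740084237982062, -0.01159625575297329, 1.133996287855633, -0.07509602683951479], 'dq': [-0.0004942588387916217, -0.0010233711405811074, 0.0005641948438646098, -0.0028932427743397016, -0.000832285765386831, -0.0013849533784730567, -0.0014488985330799408], 'joint_efforts': [0.0032729692611610517, -66.91198825836182, 0.987929217517376, -31.5142822265625, -0.06055777659639716, 0.03755462123081088, 5.214545126364101e-05], 'position': [0.17075053358374953, 0.6007452995139757, 0.22601334289901892], 'ee_rot': [-0.43356388158139114, -3.1114804371043254, 0.002254069939087868], 'force': [0.41415789215046234, -0.31820977235523723, 0.2636986957325816], 'ft_torque': [0.004286075985364654, 0.017676158551926134, -0.013603091056273199], 'gripper_force': 0.0, 'width': 1.0001820781148625}
```

View pics/scene0.png

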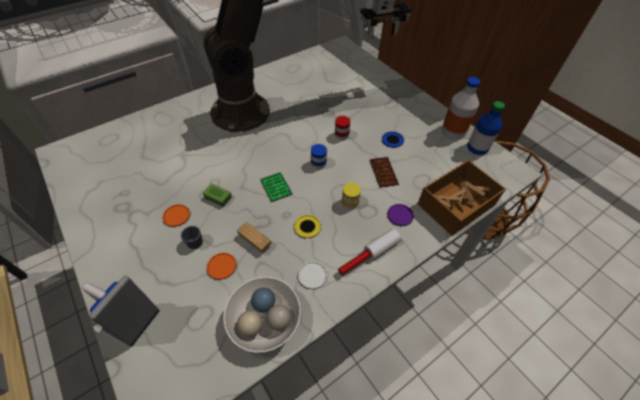

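View pics/side0.png

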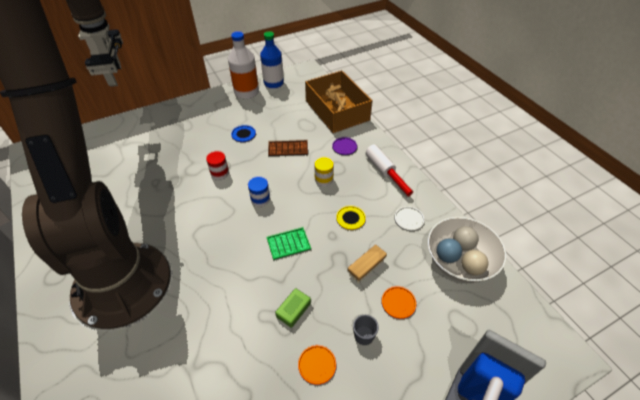

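The scene view shows the blue jar at (319,155), yellow jar (351,195), red jar (343,127), soap (216,194), brush (253,237), cup (192,238), dish (276,187), tray (384,172) and blue coaster (392,139).

Possible mix-ups for the yellow coaster: orange discs (176,215) and (222,265), purple (400,214), white (312,275), and the yellow ring with a dark centre (307,226). I choose (307,226). I'll check it in a crop and fit the poses from silhouettes in both views.

```bash
cat > h.py <<'E'
from cell import arm
import numpy as np, cv2
from scipy.optimize import minimize
from scipy.spatial.transform import Rotation as R
def box(l,w,z0,z1): return np.array([[a*l/2,b*w/2,z] for a in(-1,1) for b in(-1,1) for z in(z0,z1)])
def cyl(d,z0,z1):
    t=np.linspace(0,2*np.pi,40,endpoint=False); return np.array([[d/2*np.cos(a),d/2*np.sin(a),z] for a in t for z in(z0,z1)])
M=dict(blue_jar=cyl(.06,0,.075),yellow_jar=cyl(.06,0,.075),red_jar=cyl(.06,0,.075),measuring_cup=cyl(.06,0,.055),
 soap=box(.084,.052,0,.032),brush=np.vstack([box(.11,.044,.02,.04),box(.104,.038,0,.02)]),
 blue_coaster=cyl(.088,0,.008),yellow_coaster=cyl(.088,0,.008),soap_dish=box(.11,.078,0,.008),brush_tray=box(.136,.07,0,.008))
def proj(p,P):
    c=(P-p["T"][:3,3])@p["T"][:3,:3]; u=c@p["mtx"].T; return u[:,:2]/u[:,2:]
def ray(p,uv,z):
    d=p["T"][:3,:3]@np.linalg.solve(p["mtx"],[*uv,1]); o=p["T"][:3,3]; return o+d*(z-o[2])/d[2]
def sil(p,m,q,S=4):
    c,s=np.cos(q[2]),np.sin(q[2]); P=m@np.array([[c,s,0],[-s,c,0],[0,0,1]])+[q[0],q[1],q[3] if len(q)>3 else 0]
    h=cv2.convexHull(((proj(p,P)+.5)*S*16-8).round().astype(np.int32)); im=np.zeros((400*S,640*S),np.uint8)
    cv2.fillConvexPoly(im,h,1,shift=4); return cv2.resize(im.astype(np.float32),(640,400),interpolation=cv2.INTER_AREA)
def fit(obs,name,z=0):
    m=M[name]; best=None
    ctr=[ray(p,np.argwhere(r).mean(0)[::-1],z+m[:,2].mean())[:2] for p,r in obs]; c0=np.mean(ctr,0)
    def cost(v):
        q=[v[0]*.01,v[1]*.01,v[2]*.3,z]; e=0
        for p,r in obs:
            s=sil(p,m,q); e+=1-np.minimum(s,r).sum()/np.maximum(s,r).sum()
        return e/len(obs)
    rot=len(m)<20
    for y in (np.arange(4)*np.pi/4 if rot else [0]):
        sim=np.array([[c0[0],c0[1],y*1.0]]*4)/[.01,.01,.3]; sim[1,0]+=.8; sim[2,1]+=.8; sim[3,2]+=1
        r=minimize(cost,sim[0],method="Nelder-Mead",options=dict(initial_simplex=sim,xatol=.01,fatol=1e-4,maxfev=120 if rot else 90))
        if best is None or r.fun<best.fun: best=r
    v=best.x; return np.array([v[0]*.01,v[1]*.01,(v[2]*.3+np.pi/2)%np.pi-np.pi/2]),best.fun,np.linalg.norm(ctr[0]-ctr[-1])
E
cat > m.py <<'E'
from h import *
ps=[arm.get_image(n) for n in("scene","side")]
out={}
for n in M:
    obs=[]
    for p in ps:
        r=arm.trace(n,p)
        hint={"yellow_coaster":(None)}
        if n.endswith("coaster"):   # choose by hue of region
            hsv=cv2.cvtColor(p["frame"],cv2.COLOR_RGB2HSV); lo,hi=(22,34) if n[0]=="y" else (100,122)
            f=lambda d:((hsv[...,0]>=lo)&(hsv[...,0]<=hi)&(hsv[...,1]>120))[d["region"]].mean()
            r=sorted(r,key=f,reverse=True)
        elif n.endswith("jar"):
            hsv=cv2.cvtColor(p["frame"],cv2.COLOR_RGB2HSV); 
            h=hsv[...,0]; g={"y":(h>18)&(h<36),"b":(h>100)&(h<125),"r":(h<8)|(h>172)}[n[0]]&(hsv[...,1]>120)
            r=sorted(r,key=lambda d:g[d["region"]].mean(),reverse=True)
        if r: obs.append((p,r[0]["region"])); print(n,len(r),round(r[0]["conf"],2),(np.array(r[0]["centre"])*[640,400]).round(),r[0]["region"].sum())
    if obs:
        q,e,d=fit(obs,n); out[n]=q; print("   ->",q.round(4),"cost %.3f disagree %.4f"%(e,d), [ (fit([o],n)[0][:2]).round(4).tolist() for o in obs])
np.save("poses.npy",out,allow_pickle=True)
a=cv2.resize(ps[0]["frame"][95:295,160:420],None,fx=3,fy=3,interpolation=cv2.INTER_CUBIC)
cv2.imwrite("pics/crop1.png",a[:600,:780,::-1])
E
time python3 m.py
```

```text
blue_jar 1 0.69 [315. 154.] 295
blue_jar 1 0.84 [256. 194.] 574
   -> [ 0.4318  0.0989 -0.0338] cost 0.150 disagree 0.0033 [[0.4281, 0.1047], [0.4316, 0.0988]]
yellow_jar 2 0.66 [349. 195.] 449
yellow_jar 1 0.93 [324. 171.] 463
   -> [0.6432 0.0846 0.4107] cost 0.118 disagree 0.0055 [[0.6413, 0.0867], [0.647, 0.0852]]
red_jar 1 0.81 [340. 125.] 331
red_jar 1 0.86 [213. 164.] 498
   -> [0.3578 0.2679 0.1174] cost 0.087 disagree 0.0060 [[0.3549, 0.2706], [0.3584, 0.2666]]
measuring_cup 1 0.6 [190. 236.] 402
measuring_cup 1 0.75 [362. 327.] 659
   -> [ 0.4867 -0.4148  0.0094] cost 0.168 disagree 0.0103 [[0.481, -0.4139], [0.4904, -0.414]]
soap 1 0.67 [216. 194.] 356
soap 1 0.97 [290. 308.] 802
   -> [ 0.3656 -0.2788  0.4646] cost 0.179 disagree 0.0036 [[0.3613, -0.2761], [0.3659, -0.2781]]
brush 1 0.67 [255. 236.] 473
brush 1 0.95 [369. 266.] 725
   -> [ 0.5917 -0.2577  0.2279] cost 0.177 disagree 0.0109 [[0.5869, -0.2587], [0.5969, -0.2584]]
blue_coaster 2 0.52 [395. 136.] 295
blue_coaster 3 0.86 [241. 132.] 363
   -> [0.4955 0.417  0.2418] cost 0.105 disagree 0.0078 [[0.4927, 0.421], [0.4968, 0.414]]
yellow_coaster 5 0.87 [303. 225.] 502
yellow_coaster 6 0.92 [352. 215.] 590
   -> [ 0.6394 -0.0906 -0.1173] cost 0.070 disagree 0.0042 [[0.6384, -0.0885], [0.6406, -0.0929]]
soap_dish 1 0.69 [279. 188.] 563
soap_dish 1 0.62 [289. 246.] 929
   -> [ 0.4399 -0.0869 -0.1864] cost 0.075 disagree 0.0036 [[0.438, -0.0853], [0.4405, -0.0887]]
brush_tray 1 0.65 [383. 169.] 557
brush_tray 1 0.72 [290. 148.] 594
   -> [ 0.6057  0.2736 -0.4541] cost 0.086 disagree 0.0056 [[0.6034, 0.2764], [0.6044, 0.2709]]
real	0m55.205s
user	1m8.568s
sys	0m29.045s
```

View pics/crop1.png

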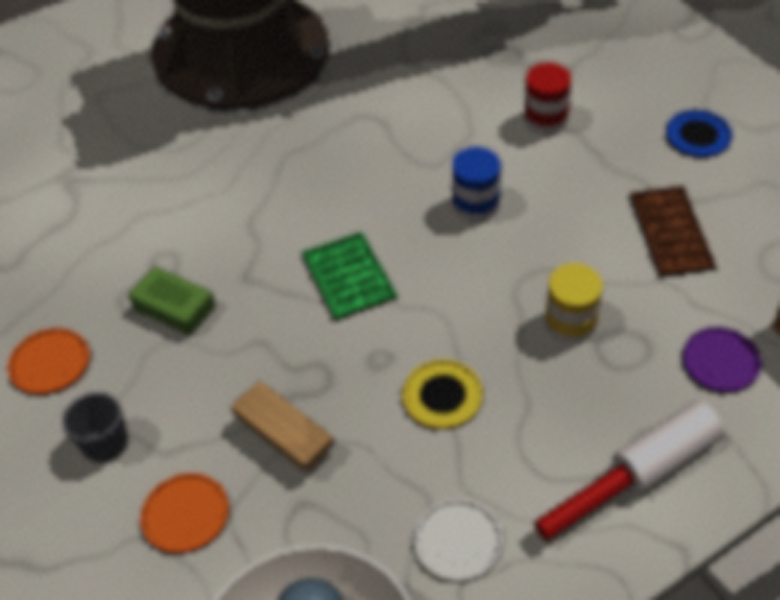

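Run:
```python
from h import *
p=arm.get_image("wrist"); print(p["mtx"].round(1).tolist(),p["T"].round(3).tolist())
s=arm.observe(); Rt=R.from_rotvec(s["ee_rot"]).as_matrix(); print(Rt.round(3).tolist())
print("cam in tool",(Rt.T@(p["T"][:3,3]-s["position"])).round(3),(Rt.T@p["T"][:3,:3]).round(3).tolist())
print("to blue jar (tool frame, z=.3)",(Rt.T@(np.array([.432,.099,.30])-s["position"])).round(3))
```

```text
[[291.9, 0.0, 326.0], [0.0, 291.9, 196.7], [0.0, 0.0, 1.0]] [[0.273, 0.931, 0.242, 0.105], [0.962, -0.264, -0.069, 0.62], [-0.001, 0.252, -0.968, 0.385], [0.0, 0.0, 0.0, 1.0]]
[[-0.962, 0.273, 0.0], [0.273, 0.962, 0.0], [-0.0, 0.0, -1.0]]
cam in tool [ 0.068  0.001 -0.158] [[0.0, -0.968, -0.252], [1.0, 0.001, -0.001], [0.001, -0.252, 0.968]]
to blue jar (tool frame, z=.3) [-0.389 -0.412 -0.073]
```

The crop shows the yellow ring with the black centre at crop (443,394); the orange, purple and white discs are plain decoys. Next is a closer wrist view over the jar, coaster and tray side.

Call:
{"api": "carry_out", "payload": {
  "claw": [9.18,9.18,9.18,9.18,9.18,9.18,9.18,9.18,9.18,9.18,9.18,9.18,9.18,9.18,9.18,9.18,9.18,9.18,9.18],
  "delta_pos": [
    [-2.4,-1.9,-0.3],
    [-2.4,-1.9,-0.3],
    [-2.4,-1.9,-0.3],
    [-2.4,-1.9,-0.3],
    [-2.4,-1.9,-0.3],
    [-2.4,-1.9,-0.3],
    [-2.4,-1.9,-0.3],
    [-2.4,-1.9,-0.3],
    [-2.4,-1.9,-0.3],
    [-2.4,-1.9,-0.3],
    [-2.4,-1.9,-0.3],
    [-2.4,-1.9,-0.3],
    [-2.4,-1.9,-0.3],
    [-2.4,-1.9,-0.3],
    [-2.4,-1.9,-0.3],
    [-2.4,-1.9,-0.3],
    [0,0,0],
    [0,0,0],
    [0,0,0]
  ],
  "angular": [
    [0,0,0],
    [0,0,0],
    [0,0,0],
    [0,0,0],
    [0,0,0],
    [0,0,0],
    [0,0,0],
    [0,0,0],
    [0,0,0],
    [0,0,0],
    [0,0,0],
    [0,0,0],
    [0,0,0],
    [0,0,0],
    [0,0,0],
    [0,0,0],
    [0,0,0],
    [0,0,0],
    [0,0,0]
  ]
}}

```text
clock: 3.15
position: [0.4564, 0.2048, 0.2746]
ee_rot: [-0.431, -3.111, -0.001]
force: [0.9, -0.3, -0.3]
width: 1.002
gripper_force: 0.0
```

```bash
cat > w.py <<'E'
# wrist view: fit each visible named thing by grabCut seeded with its predicted silhouette
from h import *
import sys
name,things=sys.argv[1],sys.argv[2:]
out=np.load("poses.npy",allow_pickle=True).item()
p=arm.get_image("wrist"); v=np.ascontiguousarray(p["frame"][:,:,::-1]).copy(); f=v.copy(); k=lambda n:np.ones((n,n),np.uint8)
for n in things:
    s=(sil(p,M[n],out[n])>.5).astype(np.uint8)
    if s.sum()<100: continue
    g=np.full(s.shape,cv2.GC_BGD,np.uint8); g[cv2.dilate(s,k(21))>0]=cv2.GC_PR_BGD; g[s>0]=cv2.GC_PR_FGD; g[cv2.erode(s,k(15))>0]=cv2.GC_FGD
    x,y,w,h=cv2.boundingRect(cv2.dilate(s,k(61))); sl=np.s_[y:y+h,x:x+w]; gg=g[sl].copy()
    cv2.grabCut(np.ascontiguousarray(f[sl]),gg,None,np.zeros((1,65)),np.zeros((1,65)),4,cv2.GC_INIT_WITH_MASK)
    r=np.zeros(s.shape,np.uint8); r[sl]=(gg==1)|(gg==3)
    nn,l,st,_=cv2.connectedComponentsWithStats(cv2.morphologyEx(r,cv2.MORPH_OPEN,k(3))); r=l==1+st[1:,4].argmax()
    q,e,_=fit([(p,r)],n); print(n,q.round(4),"cost %.3f"%e,"shift mm",((q-out[n])[:2]*1000).round(1))
    c,_=cv2.findContours(r.astype(np.uint8),0,1); cv2.drawContours(v,c,-1,(255,0,255),1)
    c,_=cv2.findContours((sil(p,M[n],q)>.5).astype(np.uint8),0,1); cv2.drawContours(v,c,-1,(0,255,255),1)
    if e<.12: out[n]=q
np.save("poses.npy",out,allow_pickle=True); cv2.imwrite(f"pics/{name}.png",v)
s=arm.observe(); print(s["clock"],s["position"],s["ee_rot"],s["joints"])
E
python3 w.py wr1 blue_jar yellow_jar red_jar blue_coaster brush_tray soap_dish yellow_coaster
```

```text
blue_jar [0.4315 0.1009 0.0294] cost 0.049 shift mm [-0.3  2. ]
yellow_jar [0.6446 0.0828 0.0681] cost 0.276 shift mm [ 1.4 -1.8]
red_jar [0.3576 0.2667 0.0422] cost 0.021 shift mm [-0.2 -1.2]
blue_coaster [0.4958 0.4163 0.2005] cost 0.037 shift mm [ 0.2 -0.7]
brush_tray [ 0.6037  0.2707 -0.425 ] cost 0.193 shift mm [-2.1 -2.8]
soap_dish [ 0.4393 -0.0889 -0.1635] cost 0.083 shift mm [-0.6 -2. ]
yellow_coaster [ 0.6522 -0.0804  0.0538] cost 0.249 shift mm [12.7 10.2]
3.2 [0.45640001 0.20491973 0.27460702] [-4.30601986e-01 -3.11146947e+00 -3.75939029e-04] [-0.74389796  0.18686102  0.2573966   1.81396346 -0.05240663  1.14754198
  0.82652076]
```

View pics/wr1.png

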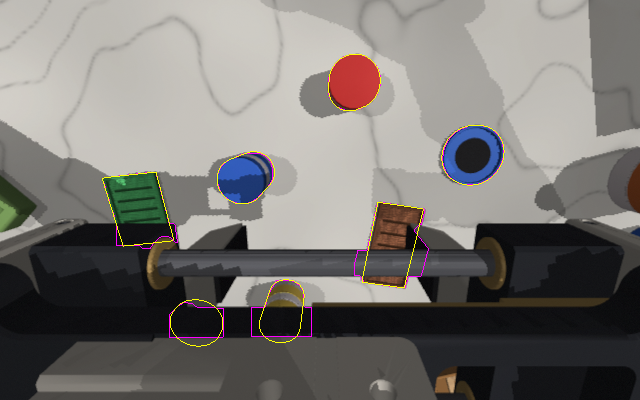

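The wrist fits are clean for the blue jar (244,178), red jar (354,82) and blue coaster (472,155); the fits under the gripper were rejected. Grasping the blue jar.

Call:
{"api": "carry_out", "payload": {
  "claw": [9.18,9.18,9.18,9.18,9.18,9.18,9.18,9.18,9.18,9.18,9.18,9.18,9.18,9.18,9.18,9.18,9.18,9.18,9.18],
  "delta_pos": [
    [-0.1,-2.67,0],
    [-0.1,-2.67,0],
    [-0.1,-2.67,0],
    [-0.1,-2.67,0],
    [0,0,0],
    [0,0,2.4],
    [0,0,2.4],
    [0,0,2.4],
    [0,0,2.4],
    [0,0,2.4],
    [0,0,2.4],
    [0,0,2.4],
    [0,0,2.4],
    [0,0,2.0],
    [0,0,1.5],
    [0,0,1.0],
    [0,0,0.8],
    [0,0,0],
    [0,0,0]
  ],
  "angular": [
    [0,0,0],
    [0,0,0],
    [0,0,0],
    [0,0,0],
    [0,0,0],
    [0,0,0],
    [0,0,0],
    [0,0,0],
    [0,0,0],
    [0,0,0],
    [0,0,0],
    [0,0,0],
    [0,0,0],
    [0,0,0],
    [0,0,0],
    [0,0,0],
    [0,0,0],
    [0,0,0],
    [0,0,0]
  ],
  "force": 20
}}

```text
clock: 5.1
position: [0.432, 0.1003, 0.03]
ee_rot: [0.433, 3.111, 0.0]
force: [0.3, 0.9, -0.1]
width: 0.999
gripper_force: 0.0
```

Call:
{"api": "carry_out", "payload": {
  "claw": [5,5,5,5,5,5,5,5],
  "delta_pos": [
    [0,0,0],
    [0,0,0],
    [0,0,0],
    [0,0,0],
    [0,0,0],
    [0,0,0],
    [0,0,0],
    [0,0,0]
  ],
  "angular": [
    [0,0,0],
    [0,0,0],
    [0,0,0],
    [0,0,0],
    [0,0,0],
    [0,0,0],
    [0,0,0],
    [0,0,0]
  ],
  "force": 20
}}

```text
clock: 5.9
position: [0.4319, 0.1001, 0.0299]
ee_rot: [0.434, 3.111, 0.0]
force: [-1.0, 0.1, 4.8]
width: 0.653
gripper_force: 20.0
```

Call:
{"api": "carry_out", "payload": {
  "claw": [5,5,5,5,5,5,5,5,5,5,5,5,5,5,5,5,5,5,5],
  "delta_pos": [
    [0,0,-1],
    [0,0,-2],
    [0,0,-2.5],
    [0,0,-2.5],
    [0,0,-1.5],
    [0.2,1.6,0],
    [0.22,3.05,0],
    [0.22,3.05,0],
    [0.22,3.05,0],
    [0.22,3.05,0],
    [0.22,3.05,0],
    [0.22,3.05,0],
    [0.22,3.05,0],
    [0.22,3.05,0],
    [0.22,3.05,0],
    [0.22,3.05,0],
    [0,0,0],
    [0,0,0],
    [0,0,0]
  ],
  "angular": [
    [0,0,0],
    [0,0,0],
    [0,0,0],
    [0,0,0],
    [0,0,0],
    [0,0,0],
    [0,0,0],
    [0,0,0],
    [0,0,0],
    [0,0,0],
    [0,0,0],
    [0,0,0],
    [0,0,0],
    [0,0,0],
    [0,0,0],
    [0,0,0],
    [0,0,0],
    [0,0,0],
    [0,0,0]
  ]
}}

```text
clock: 7.8
position: [0.4963, 0.4139, 0.1248]
ee_rot: [-0.435, -3.111, 0.002]
force: [0.4, -0.4, -0.8]
width: 0.653
gripper_force: 20.0
```

```bash
cat > d.py <<'E'
# tool-frame shift (cm) and yaw (rad) from here to target: d.py x y z [tool-y heading]
from h import *
import sys
a=list(map(float,sys.argv[1:])); s=arm.observe(); Rt=R.from_rotvec(s["ee_rot"]).as_matrix()
print("pos",s["position"].round(4),"force",np.round(s["force"],1),"w",round(s["width"],3),s["clock"], "shift cm",(Rt.T@(np.array(a[:3])-s["position"])*100).round(2))
psi=np.arctan2(Rt[1,1],Rt[0,1]); print("tool y heading",psi.round(4),"tilt",Rt[:,2].round(4),"j7",s["joints"][6])
if len(a)>3: print("turn about tool z",round(-((a[3]-psi+np.pi/2)%np.pi-np.pi/2),4))
E
python3 d.py .4958 .4163 .034
```

```text
pos [0.4963 0.4139 0.1248] force [ 0.4 -0.4 -0.8] w 0.653 7.8 shift cm [0.12 0.23 9.07]
tool y heading 1.2929 tilt [-4.0e-04 -1.3e-03 -1.0e+00] j7 0.6585003641402886
```

Call:
{"api": "carry_out", "payload": {
  "claw": [5,5,5,5,5,5,5,5,5,5],
  "delta_pos": [
    [0.1,0.2,1],
    [0,0,2],
    [0,0,2],
    [0,0,1.5],
    [0,0,1],
    [0,0,0.7],
    [0,0,0.4],
    [0,0,0.2],
    [0,0,0.1],
    [0,0,0]
  ],
  "angular": [
    [0,0,0],
    [0,0,0],
    [0,0,0],
    [0,0,0],
    [0,0,0],
    [0,0,0],
    [0,0,0],
    [0,0,0],
    [0,0,0],
    [0,0,0]
  ]
}}

```text
clock: 8.8
position: [0.4962, 0.4178, 0.0362]
ee_rot: [0.433, 3.111, 0.001]
force: [-0.7, -0.9, -1.3]
width: 0.65
gripper_force: 20.0
```

Call:
{"api": "carry_out", "payload": {
  "claw": [5,5,5],
  "delta_pos": [
    [0,0,0.06],
    [0,0,0.06],
    [0,0,0]
  ],
  "angular": [
    [0,0,0],
    [0,0,0],
    [0,0,0]
  ]
}}

```text
clock: 9.1
position: [0.496, 0.4176, 0.0346]
ee_rot: [0.433, 3.111, 0.0]
force: [0.0, -0.7, -0.9]
width: 0.644
gripper_force: 20.0
```

Call:
{"api": "carry_out", "payload": {
  "claw": [5,5,5],
  "delta_pos": [
    [0,0,0.05],
    [0,0,0.05],
    [0,0,0]
  ],
  "angular": [
    [0,0,0],
    [0,0,0],
    [0,0,0]
  ]
}}

```text
clock: 9.4
position: [0.4961, 0.4176, 0.034]
ee_rot: [0.434, 3.111, 0.001]
force: [-2.3, -0.9, 4.3]
width: 0.651
gripper_force: 20.0
```

Call:
{"api": "carry_out", "payload": {
  "claw": [6.5,7,8,9.18,9.18,9.18,9.18,9.18,9.18,9.18,9.18,9.18,9.18,9.18],
  "delta_pos": [
    [0,0,0],
    [0,0,0],
    [0,0,0],
    [0,0,0],
    [0,0,0],
    [0,0,-1],
    [0,0,-2],
    [0,0,-3],
    [0,0,-4],
    [0,0,-4],
    [0,0,-4],
    [0,0,-4],
    [0,0,-2],
    [0,0,0]
  ],
  "angular": [
    [0,0,0],
    [0,0,0],
    [0,0,0],
    [0,0,0],
    [0,0,0],
    [0,0,0],
    [0,0,0],
    [0,0,0],
    [0,0,0],
    [0,0,0],
    [0,0,0],
    [0,0,0],
    [0,0,0],
    [0,0,0]
  ]
}}

```text
clock: 10.8
position: [0.4974, 0.4184, 0.2783]
ee_rot: [0.433, 3.107, 0.009]
force: [0.7, 0.1, -0.1]
width: 1.001
gripper_force: 0.0
```

Call:
{"api": "carry_out", "payload": {
  "claw": [9.18,9.18,9.18,9.18,9.18,9.18,9.18,9.18,9.18,9.18,9.18,9.18,9.18,9.18,9.18,9.18,9.18],
  "delta_pos": [
    [-2.2,-1.8,0],
    [-2.2,-1.8,0],
    [-2.2,-1.8,0],
    [-2.2,-1.8,0],
    [-2.2,-1.8,0],
    [-2.2,-1.8,0],
    [-2.2,-1.8,0],
    [-2.2,-1.8,0],
    [-2.2,-1.8,0],
    [-2.2,-1.8,0],
    [-2.2,-1.8,0],
    [-2.2,-1.8,0],
    [-2.2,-1.8,0],
    [-2.2,-1.8,0],
    [-2.1,-1.7,0],
    [0,0,0],
    [0,0,0]
  ],
  "angular": [
    [0,0,0],
    [0,0,0],
    [0,0,0],
    [0,0,0],
    [0,0,0],
    [0,0,0],
    [0,0,0],
    [0,0,0],
    [0,0,0],
    [0,0,0],
    [0,0,0],
    [0,0,0],
    [0,0,0],
    [0,0,0],
    [0,0,0],
    [0,0,0],
    [0,0,0]
  ]
}}

```text
clock: 12.5
position: [0.7387, 0.0681, 0.2727]
ee_rot: [-0.436, -3.11, 0.001]
force: [-0.1, 0.8, -0.3]
width: 1.001
gripper_force: 0.0
```

```bash
python3 - <<'E'
import numpy as np
o=np.load("poses.npy",allow_pickle=True).item(); o["blue_jar"]=np.array([.4961,.4176,0]); np.save("poses.npy",o,allow_pickle=True)
E
python3 w.py wr2 blue_jar yellow_jar red_jar brush_tray soap_dish yellow_coaster soap brush measuring_cup
```

```text
yellow_jar [0.6442 0.0837 0.155 ] cost 0.023 shift mm [ 1.  -0.9]
brush_tray [ 0.6048  0.2733 -0.4329] cost 0.013 shift mm [-0.9 -0.3]
soap_dish [ 0.4394 -0.0885 -0.165 ] cost 0.022 shift mm [0.  0.4]
yellow_coaster [ 0.6411 -0.0916  0.1614] cost 0.030 shift mm [ 1.6 -1. ]
brush [ 0.5938 -0.2579  0.2871] cost 0.116 shift mm [ 2.1 -0.2]
12.55 [0.73843425 0.06944822 0.27293032] [-4.33126434e-01 -3.11029741e+00 -6.17875962e-04] [-0.35057687  0.62457953  0.35239007  1.17897017 -0.20796126  1.37324734
  1.27503106]
```

View pics/wr2.png

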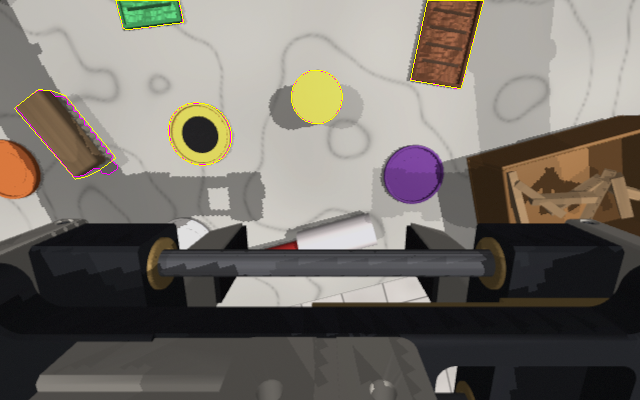

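The yellow jar (317,97), yellow coaster (200,134), tray (445,42) and dish (150,12) all fit tightly; the brush (65,133) is rough and I'll redo it. Next, the yellow jar.

Call:
{"api": "carry_out", "payload": {
  "claw": [9.18,9.18,9.18,9.18,9.18,9.18,9.18,9.18,9.18,9.18,9.18,9.18,9.18,9.18,9.18,9.18,9.18,9.18,9.18],
  "delta_pos": [
    [2.35,-0.3,0],
    [2.35,-0.3,0],
    [2.35,-0.3,0],
    [2.35,-0.3,0],
    [0,0,0],
    [0,0,2.4],
    [0,0,2.4],
    [0,0,2.4],
    [0,0,2.4],
    [0,0,2.4],
    [0,0,2.4],
    [0,0,2.4],
    [0,0,2.4],
    [0,0,2.0],
    [0,0,1.5],
    [0,0,1.0],
    [0,0,0.6],
    [0,0,0],
    [0,0,0]
  ],
  "angular": [
    [0,0,0],
    [0,0,0],
    [0,0,0],
    [0,0,0],
    [0,0,0],
    [0,0,0],
    [0,0,0],
    [0,0,0],
    [0,0,0],
    [0,0,0],
    [0,0,0],
    [0,0,0],
    [0,0,0],
    [0,0,0],
    [0,0,0],
    [0,0,0],
    [0,0,0],
    [0,0,0],
    [0,0,0]
  ],
  "force": 20
}}

```text
clock: 14.45
position: [0.6458, 0.0831, 0.0312]
ee_rot: [0.433, 3.111, 0.001]
force: [-0.4, 0.8, 1.1]
width: 0.999
gripper_force: 0.0
```

Call:
{"api": "carry_out", "payload": {
  "claw": [5,5,5,5,5,5,5,5],
  "delta_pos": [
    [0,0,0],
    [0,0,0],
    [0,0,0],
    [0,0,0],
    [0,0,0],
    [0,0,0],
    [0,0,0],
    [0,0,0]
  ],
  "angular": [
    [0,0,0],
    [0,0,0],
    [0,0,0],
    [0,0,0],
    [0,0,0],
    [0,0,0],
    [0,0,0],
    [0,0,0]
  ]
}}

```text
clock: 15.25
position: [0.6453, 0.0831, 0.0307]
ee_rot: [0.433, 3.111, 0.0]
force: [-0.9, -0.0, 1.8]
width: 0.652
gripper_force: 20.0
```

```bash
python3 d.py .6411 -.0916 .034
```

```text
pos [0.6453 0.0831 0.0307] force [-0.9 -0.   1.8] w 0.652 15.25 shift cm [ -4.37 -16.92  -0.33]
tool y heading 1.294 tilt [ 2.e-04  1.e-04 -1.e+00] j7 1.2978460047509932
```

Call:
{"api": "carry_out", "payload": {
  "claw": [5,5,5,5,5,5,5,5,5,5,5,5,5,5,5,5,5,5,5],
  "delta_pos": [
    [0,0,-1],
    [0,0,-2],
    [0,0,-2],
    [-0.3,-1.3,0],
    [-0.5,-2.0,0],
    [-0.7,-2.7,0],
    [-0.7,-2.7,0],
    [-0.7,-2.7,0],
    [-0.7,-2.6,0],
    [-0.5,-1.8,0],
    [-0.2,-1.1,0],
    [0,0,0],
    [0,0,0.5],
    [0,0,1.3],
    [0,0,1.3],
    [0,0,0.7],
    [0,0,0.5],
    [0,0,0.2],
    [0,0,0]
  ],
  "angular": [
    [0,0,0],
    [0,0,0],
    [0,0,0],
    [0,0,0],
    [0,0,0],
    [0,0,0],
    [0,0,0],
    [0,0,0],
    [0,0,0],
    [0,0,0],
    [0,0,0],
    [0,0,0],
    [0,0,0],
    [0,0,0],
    [0,0,0],
    [0,0,0],
    [0,0,0],
    [0,0,0],
    [0,0,0]
  ]
}}

```text
clock: 17.15
position: [0.6405, -0.0913, 0.0355]
ee_rot: [-0.433, -3.111, -0.0]
force: [0.7, -1.5, -2.4]
width: 0.648
gripper_force: 20.0
```

Call:
{"api": "carry_out", "payload": {
  "claw": [5,5,5],
  "delta_pos": [
    [0,0,0.06],
    [0,0,0.04],
    [0,0,0]
  ],
  "angular": [
    [0,0,0],
    [0,0,0],
    [0,0,0]
  ]
}}

```text
clock: 17.45
position: [0.6406, -0.0914, 0.0347]
ee_rot: [0.434, 3.111, 0.0]
force: [0.6, -0.0, -2.5]
width: 0.649
gripper_force: 20.0
```

Call:
{"api": "carry_out", "payload": {
  "claw": [5,5,5],
  "delta_pos": [
    [0,0,0.05],
    [0,0,0.03],
    [0,0,0]
  ],
  "angular": [
    [0,0,0],
    [0,0,0],
    [0,0,0]
  ]
}}

```text
clock: 17.75
position: [0.6406, -0.0914, 0.0347]
ee_rot: [0.434, 3.111, 0.0]
force: [-3.4, 1.1, 6.5]
width: 0.649
gripper_force: 20.0
```

Call:
{"api": "carry_out", "payload": {
  "claw": [6.5,7,8,9.18,9.18,9.18,9.18,9.18,9.18,9.18,9.18,9.18,9.18,9.18],
  "delta_pos": [
    [0,0,0],
    [0,0,0],
    [0,0,0],
    [0,0,0],
    [0,0,0],
    [0,0,-1],
    [0,0,-2],
    [0,0,-3],
    [0,0,-4],
    [0,0,-4],
    [0,0,-4],
    [0,0,-4],
    [0,0,-2],
    [0,0,0]
  ],
  "angular": [
    [0,0,0],
    [0,0,0],
    [0,0,0],
    [0,0,0],
    [0,0,0],
    [0,0,0],
    [0,0,0],
    [0,0,0],
    [0,0,0],
    [0,0,0],
    [0,0,0],
    [0,0,0],
    [0,0,0],
    [0,0,0]
  ]
}}

```text
clock: 19.15
position: [0.642, -0.0919, 0.2784]
ee_rot: [0.433, 3.105, 0.001]
force: [0.3, -0.4, 0.3]
width: 1.0
gripper_force: 0.0
```

Call:
{"api": "carry_out", "payload": {
  "claw": [9.18,9.18,9.18,9.18,9.18,9.18,9.18,9.18,9.18,9.18,9.18],
  "delta_pos": [
    [0,-1.5,0],
    [0,-2.5,0],
    [0,-3,0],
    [0,-3,0],
    [0,-3,0],
    [0,-3,0],
    [0,-3,0],
    [0,-2.2,0],
    [0,-1.5,0],
    [0,0,0],
    [0,0,0]
  ],
  "angular": [
    [0,0,0],
    [0,0,0],
    [0,0,0],
    [0,0,0],
    [0,0,0],
    [0,0,0],
    [0,0,0],
    [0,0,0],
    [0,0,0],
    [0,0,0],
    [0,0,0]
  ]
}}

```text
clock: 20.25
position: [0.5783, -0.309, 0.273]
ee_rot: [-0.433, -3.111, -0.002]
force: [-0.0, 0.6, 0.9]
width: 1.0
gripper_force: 0.0
```

```bash
python3 - <<'E'
import numpy as np
o=np.load("poses.npy",allow_pickle=True).item(); o["yellow_jar"]=np.array([.6406,-.0914,0]); np.save("poses.npy",o,allow_pickle=True)
E
python3 w.py wr3 soap_dish soap brush measuring_cup
```

```text
soap_dish [ 0.4394 -0.0883 -0.166 ] cost 0.012 shift mm [0.  0.3]
soap [ 0.3652 -0.2779  0.4616] cost 0.021 shift mm [-0.4  0.9]
brush [ 0.5917 -0.2581  0.2617] cost 0.068 shift mm [-2.  -0.2]
measuring_cup [ 0.4865 -0.4212  0.1888] cost 0.092 shift mm [-0.2 -6.4]
20.3 [ 0.57879698 -0.30816709  0.27317574] [-4.31104139e-01 -3.11128336e+00 -1.96833067e-03] [ 0.15530638  0.46876719  0.39520911  1.44451398 -0.18438095  1.26581379
  1.86312896]
```

View pics/wr3.png

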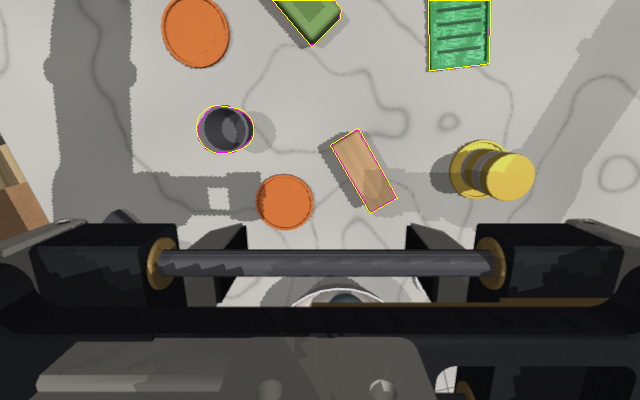

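The wrist view shows the soap (308,15), dish (459,35), brush (364,171), cup (225,129), and the yellow jar standing in its coaster (~500,172). I turn the wrist back through -2.4 rad to stay within joint 7's range, then measure again.

Call:
{"api": "carry_out", "payload": {
  "claw": [9.18,9.18,9.18,9.18,9.18,9.18,9.18,9.18,9.18,9.18,9.18,9.18,9.18,9.18,9.18,9.18,9.18,9.18,9.18],
  "delta_pos": [
    [0,0,0],
    [0,0,0],
    [0,0,0],
    [0,0,0],
    [0,0,0],
    [0,0,0],
    [0,0,0],
    [0,0,0],
    [0,0,0],
    [0,0,0],
    [0,0,0],
    [0,0,0],
    [0,0,0],
    [0,0,0],
    [0,0,0],
    [0,0,0],
    [0,0,0],
    [0,0,0],
    [0,0,0]
  ],
  "angular": [
    [0,0,0.142],
    [0,0,0.142],
    [0,0,0.142],
    [0,0,0.142],
    [0,0,0.142],
    [0,0,0.142],
    [0,0,0.142],
    [0,0,0.142],
    [0,0,0.142],
    [0,0,0.142],
    [0,0,0.142],
    [0,0,0.142],
    [0,0,0.142],
    [0,0,0.142],
    [0,0,0.142],
    [0,0,0.142],
    [0,0,0.132],
    [0,0,0],
    [0,0,0]
  ]
}}

```text
clock: 22.2
position: [0.579, -0.3083, 0.2734]
ee_rot: [-3.056, -0.726, 0.0]
force: [0.3, -0.4, 0.2]
width: 1.001
gripper_force: 0.0
```

```bash
python3 d.py .3652 -.2779 .11 2.0324;python3 d.py .3652 -.2779 .012 2.0324
```

```text
pos [ 0.579  -0.3083  0.2734] force [ 0.3 -0.4  0.2] w 1.001 22.2 shift cm [-17.72 -12.32  16.35]
tool y heading -1.1043 tilt [-3.e-04  5.e-04 -1.e+00] j7 -0.24372134662534414
turn about tool z 0.0049
pos [ 0.579  -0.3083  0.2734] force [ 0.3 -0.4  0.2] w 1.001 22.2 shift cm [-17.72 -12.32  26.15]
tool y heading -1.1043 tilt [-3.e-04  5.e-04 -1.e+00] j7 -0.24372134662534414
turn about tool z 0.0049
```

Call:
{"api": "carry_out", "payload": {
  "claw": [9.18,9.18,9.18,9.18,9.18,9.18,9.18,9.18,9.18,9.18,9.18,9.18,9.18,9.18,9.18,9.18,9.18,9.18,9.18],
  "delta_pos": [
    [-2.22,-1.54,1.4],
    [-2.22,-1.54,1.4],
    [-2.22,-1.54,1.4],
    [-2.22,-1.54,1.4],
    [-2.22,-1.54,1.4],
    [-2.22,-1.54,1.4],
    [-2.22,-1.54,1.4],
    [-2.22,-1.54,1.4],
    [0,0,0],
    [0,0,2.4],
    [0,0,2.4],
    [0,0,2.4],
    [0,0,2.4],
    [0,0,2],
    [0,0,1.5],
    [0,0,1],
    [0,0,0.8],
    [0,0,0],
    [0,0,0]
  ],
  "angular": [
    [0,0,0],
    [0,0,0],
    [0,0,0],
    [0,0,0],
    [0,0,0],
    [0,0,0],
    [0,0,0.005],
    [0,0,0],
    [0,0,0],
    [0,0,0],
    [0,0,0],
    [0,0,0],
    [0,0,0],
    [0,0,0],
    [0,0,0],
    [0,0,0],
    [0,0,0],
    [0,0,0],
    [0,0,0]
  ]
}}

```text
clock: 24.1
position: [0.3649, -0.2783, 0.0131]
ee_rot: [3.06, 0.711, 0.001]
force: [0.0, 0.1, -0.0]
width: 1.004
gripper_force: 0.0
```

Call:
{"api": "carry_out", "payload": {
  "claw": [4.2,4.2,4.2,4.2,4.2,4.2,4.2,4.2,4.2],
  "delta_pos": [
    [0,0,0],
    [0,0,0],
    [0,0,0],
    [0,0,0],
    [0,0,0],
    [0,0,0],
    [0,0,0],
    [0,0,0],
    [0,0,0]
  ],
  "angular": [
    [0,0,0],
    [0,0,0],
    [0,0,0],
    [0,0,0],
    [0,0,0],
    [0,0,0],
    [0,0,0],
    [0,0,0],
    [0,0,0]
  ]
}}

```text
clock: 25.0
position: [0.3646, -0.2782, 0.0128]
ee_rot: [3.06, 0.709, 0.0]
force: [0.3, 0.1, 1.9]
width: 0.566
gripper_force: 20.0
```

```bash
python3 d.py .4394 -.0884 .06 1.405
```

```text
pos [ 0.3646 -0.2782  0.0128] force [0.3 0.1 1.9] w 0.566 25.0 shift cm [ 15.07 -13.75  -4.72]
tool y heading -1.1152 tilt [ 2.e-04 -0.e+00 -1.e+00] j7 0.20680783387465107
turn about tool z 0.6214
```

Call:
{"api": "carry_out", "payload": {
  "claw": [4.2,4.2,4.2,4.2,4.2,4.2,4.2,4.2,4.2,4.2,4.2,4.2,4.2,4.2,4.2,4.2,4.2,4.2,4.2],
  "delta_pos": [
    [0,0,-1],
    [0,0,-2],
    [0,0,-2],
    [1.0,-0.9,0],
    [2,-1.8,0],
    [2,-1.8,0],
    [2,-1.8,0],
    [2,-1.85,0],
    [2,-1.85,0],
    [2,-1.85,0],
    [1.4,-1.3,0],
    [0.7,-0.6,0],
    [0,0,0],
    [0,0,0],
    [0,0,0],
    [0,0,0],
    [0,0,0],
    [0,0,0],
    [0,0,0]
  ],
  "angular": [
    [0,0,0],
    [0,0,0],
    [0,0,0],
    [0,0,0],
    [0,0,0],
    [0,0,0],
    [0,0,0],
    [0,0,0],
    [0,0,0],
    [0,0,0],
    [0,0,0],
    [0,0,0],
    [0,0,0.12],
    [0,0,0.13],
    [0,0,0.13],
    [0,0,0.13],
    [0,0,0.11],
    [0,0,0],
    [0,0,0]
  ]
}}

```text
clock: 26.9
position: [0.4394, -0.0887, 0.0629]
ee_rot: [3.131, -0.253, -0.0]
force: [0.7, -0.6, -2.4]
width: 0.563
gripper_force: 20.0
```

```bash
python3 d.py .4394 -.0884 .0168 1.405
```

```text
pos [ 0.4394 -0.0887  0.0629] force [ 0.7 -0.6 -2.4] w 0.563 26.9 shift cm [-0.   -0.03  4.61]
tool y heading -1.7324 tilt [-2.e-04 -4.e-04 -1.e+00] j7 -0.7605876236676332
turn about tool z 0.0042
```

Call:
{"api": "carry_out", "payload": {
  "claw": [4.2,4.2,4.2,4.2,4.2,4.2,4.2,4.2,4.2,4.2],
  "delta_pos": [
    [0,0,0.6],
    [0,0,1.2],
    [0,0,1.2],
    [0,0,0.8],
    [0,0,0.4],
    [0,0,0.2],
    [0,0,0.1],
    [0,0,0.04],
    [0,0,0.04],
    [0,0,0]
  ],
  "angular": [
    [0,0,0],
    [0,0,0],
    [0,0,0],
    [0,0,0],
    [0,0,0],
    [0,0,0],
    [0,0,0],
    [0,0,0],
    [0,0,0],
    [0,0,0]
  ]
}}

```text
clock: 27.9
position: [0.4397, -0.0882, 0.0171]
ee_rot: [-3.131, 0.258, -0.0]
force: [0.3, 0.4, -2.2]
width: 0.566
gripper_force: 20.0
```

Call:
{"api": "carry_out", "payload": {
  "claw": [4.2,4.2,4.2],
  "delta_pos": [
    [0,0,0.04],
    [0,0,0.04],
    [0,0,0]
  ],
  "angular": [
    [0,0,0],
    [0,0,0],
    [0,0,0]
  ]
}}

```text
clock: 28.2
position: [0.4397, -0.0882, 0.0167]
ee_rot: [-3.13, 0.258, -0.001]
force: [-2.2, 1.6, 13.7]
width: 0.561
gripper_force: 20.0
```

Call:
{"api": "carry_out", "payload": {
  "claw": [4.2,5.5,6.5,7.5,9.18,9.18,9.18,9.18,9.18,9.18,9.18,9.18,9.18,9.18],
  "delta_pos": [
    [0,0,-0.04],
    [0,0,0],
    [0,0,0],
    [0,0,0],
    [0,0,0],
    [0,0,0],
    [0,0,-1],
    [0,0,-2.5],
    [0,0,-4],
    [0,0,-4],
    [0,0,-4],
    [0,0,-4],
    [0,0,-4],
    [0,0,-2]
  ],
  "angular": [
    [0,0,0],
    [0,0,0],
    [0,0,0],
    [0,0,0],
    [0,0,0],
    [0,0,0],
    [0,0,0],
    [0,0,0],
    [0,0,0],
    [0,0,0],
    [0,0,0],
    [0,0,0],
    [0,0,0],
    [0,0,0]
  ]
}}

```text
clock: 29.6
position: [0.4402, -0.0899, 0.2747]
ee_rot: [-3.13, 0.261, -0.005]
force: [0.6, 0.5, -0.4]
width: 0.996
gripper_force: 0.0
```

Call:
{"api": "carry_out", "payload": {
  "claw": [9.18,9.18,9.18,9.18,9.18,9.18,9.18,9.18,9.18,9.18,9.18,9.18],
  "delta_pos": [
    [0,0,0],
    [0,0,0],
    [0,0,0],
    [0,0,0],
    [0.3,2.8,0],
    [0.3,2.8,0],
    [0.3,2.9,0],
    [0.3,2.9,0],
    [0.2,2.9,0],
    [0.2,2.9,0],
    [0,0,0],
    [0,0,0]
  ],
  "angular": [
    [0,0,-0.107],
    [0,0,-0.107],
    [0,0,-0.107],
    [0,0,-0.107],
    [0,0,0],
    [0,0,0],
    [0,0,0],
    [0,0,0],
    [0,0,0],
    [0,0,0],
    [0,0,0],
    [0,0,0]
  ]
}}

```text
clock: 30.8
position: [0.499, -0.251, 0.2718]
ee_rot: [3.114, 0.409, -0.001]
force: [-0.4, 0.8, 0.1]
width: 1.003
gripper_force: 0.0
```

```bash
python3 w.py wr4 brush yellow_jar
python3 - <<'E'
from h import *
p=arm.get_image("scene"); cv2.imwrite("pics/sc4.png",cv2.resize(p["frame"][95:295,160:420],None,fx=3,fy=3,interpolation=cv2.INTER_CUBIC)[:,:,::-1])
E
```

```text
brush [ 0.592  -0.2582  0.2676] cost 0.045 shift mm [ 0.3 -0.1]
yellow_jar [ 0.6402 -0.0894  0.1255] cost 0.173 shift mm [-0.4  2. ]
30.85 [ 0.49927089 -0.24990388  0.27166366] [-3.11422564e+00 -4.11635588e-01  9.77578404e-04] [-0.36842536  0.42073295  1.05921355  1.72620708 -0.38786063  1.22572597
 -0.51945172]
```

View pics/wr4.png

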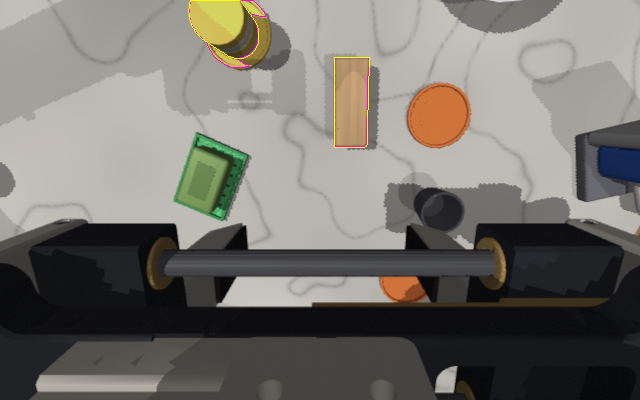

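View pics/sc4.png

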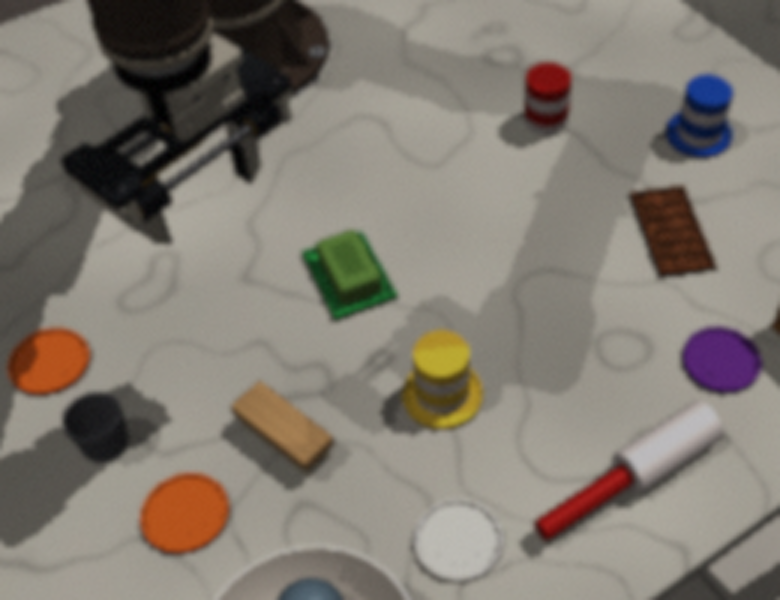

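The wrist view shows the soap inside the dish (211,176) and the brush fitted at (351,101). The scene crop shows both jars standing in their coasters. Now I grasp the brush.

Call:
{"api": "carry_out", "payload": {
  "claw": [9.18,9.18,9.18,9.18,9.18,9.18,9.18,9.18,9.18,9.18,9.18,9.18,9.18,9.18,9.18,9.18,9.18,9.18,9.18],
  "delta_pos": [
    [2.2,0.8,0],
    [2.2,0.8,0],
    [2.2,0.8,0],
    [2.13,0.8,0],
    [0,0,0],
    [0,0,2.4],
    [0,0,2.4],
    [0,0,2.4],
    [0,0,2.4],
    [0,0,2.4],
    [0,0,2.4],
    [0,0,2.4],
    [0,0,2.4],
    [0,0,2.4],
    [0,0,2],
    [0,0,1.2],
    [0,0,0.9],
    [0,0,0],
    [0,0,0]
  ],
  "angular": [
    [0,0,-0.005],
    [0,0,0],
    [0,0,0],
    [0,0,0],
    [0,0,0],
    [0,0,0],
    [0,0,0],
    [0,0,0],
    [0,0,0],
    [0,0,0],
    [0,0,0],
    [0,0,0],
    [0,0,0],
    [0,0,0],
    [0,0,0],
    [0,0,0],
    [0,0,0],
    [0,0,0],
    [0,0,0]
  ]
}}

```text
clock: 32.8
position: [0.5928, -0.258, 0.0153]
ee_rot: [3.113, 0.421, 0.001]
force: [0.2, -0.7, 0.2]
width: 0.996
gripper_force: 0.0
```

Call:
{"api": "carry_out", "payload": {
  "claw": [3.4,3.4,3.4,3.4,3.4,3.4,3.4,3.4,3.4,3.4],
  "delta_pos": [
    [0,0,0],
    [0,0,0],
    [0,0,0],
    [0,0,0],
    [0,0,0],
    [0,0,0],
    [0,0,0],
    [0,0,0],
    [0,0,0],
    [0,0,0]
  ],
  "angular": [
    [0,0,0],
    [0,0,0],
    [0,0,0],
    [0,0,0],
    [0,0,0],
    [0,0,0],
    [0,0,0],
    [0,0,0],
    [0,0,0],
    [0,0,0]
  ]
}}

```text
clock: 33.8
position: [0.5925, -0.258, 0.0145]
ee_rot: [3.113, 0.421, 0.0]
force: [1.0, -1.1, 0.6]
width: 0.476
gripper_force: 20.0
```

```bash
python3 d.py .6048 .2733 .14 1.1379; python3 -c "
from cell import arm;print(arm.observe()['joints'])"
```

```text
pos [ 0.5925 -0.258   0.0145] force [ 1.  -1.1  0.6] w 0.476 33.8 shift cm [ 15.29 -50.9  -12.55]
tool y heading -1.3021 tilt [ 0.e+00 -1.e-04 -1.e+00] j7 -0.340984739394384
turn about tool z 0.7016
[-0.14824837  0.82573246  0.77497924  1.75444545 -0.73343696  0.87601641
 -0.34098474]
```

Call:
{"api": "carry_out", "payload": {
  "claw": [3.4,3.4,3.4,3.4,3.4,3.4,3.4,3.4,3.4,3.4,3.4,3.4,3.4,3.4,3.4,3.4,3.4,3.4,3.4,3.4],
  "delta_pos": [
    [0,0,-1.5],
    [0,0,-2.5],
    [0,0,-3],
    [0,0,-3],
    [0,0,-2.5],
    [0.6,-2.1,0],
    [1.0,-3.4,0],
    [1.1,-3.7,0],
    [1.1,-3.7,0],
    [1.1,-3.7,0],
    [1.1,-3.7,0],
    [1.1,-3.7,0],
    [1.1,-3.7,0],
    [1.1,-3.7,0],
    [1.1,-3.7,0],
    [1.1,-3.7,0],
    [1.1,-3.6,0],
    [1.1,-3.6,0],
    [1.1,-3.4,0],
    [0.6,-1.2,0]
  ],
  "angular": [
    [0,0,0],
    [0,0,0],
    [0,0,0],
    [0,0,0],
    [0,0,0],
    [0,0,0],
    [0,0,0],
    [0,0,0],
    [0,0,0],
    [0,0,0],
    [0,0,0],
    [0,0,0],
    [0,0,0],
    [0,0,0],
    [0,0,0],
    [0,0,0],
    [0,0,0],
    [0,0,0],
    [0,0,0],
    [0,0,0]
  ]
}}

```text
clock: 35.8
position: [0.6055, 0.2762, 0.1397]
ee_rot: [-3.11, -0.429, 0.001]
force: [0.4, 0.1, -1.5]
width: 0.473
gripper_force: 20.0
```

Call:
{"api": "carry_out", "payload": {
  "claw": [3.4,3.4,3.4,3.4,3.4,3.4,3.4,3.4],
  "delta_pos": [
    [0,0,0],
    [0,0,0],
    [0,0,0],
    [0,0,0],
    [0,0,0],
    [0,0,0],
    [0,0,0],
    [0,0,0]
  ],
  "angular": [
    [0,0,0.1],
    [0,0,0.13],
    [0,0,0.13],
    [0,0,0.13],
    [0,0,0.12],
    [0,0,0.09],
    [0,0,0],
    [0,0,0]
  ]
}}

```text
clock: 36.6
position: [0.6067, 0.2704, 0.14]
ee_rot: [3.069, -0.669, 0.0]
force: [0.6, -0.7, -0.5]
width: 0.475
gripper_force: 20.0
```

```bash
python3 d.py .6048 .2733 .0185 1.1379; python3 -c "
from cell import arm;print(arm.observe()['joints'])"
```

```text
pos [0.6067 0.2704 0.14  ] force [ 0.6 -0.7 -0.5] w 0.475 36.6 shift cm [-0.29 -0.19 12.15]
tool y heading -1.9998 tilt [ 1.e-04 -2.e-04 -1.e+00] j7 -1.8219829340697091
turn about tool z 0.0039
[-1.1224605   0.82682016  1.1276808   1.62494798 -0.78940682  1.21132125
 -1.82198293]
```

Call:
{"api": "carry_out", "payload": {
  "claw": [3.4,3.4,3.4,3.4,3.4,3.4,3.4,3.4,3.4,3.4,3.4,3.4,3.4],
  "delta_pos": [
    [-0.3,-0.2,1],
    [0,0,2],
    [0,0,2.2],
    [0,0,2.2],
    [0,0,1.6],
    [0,0,1.2],
    [0,0,0.8],
    [0,0,0.5],
    [0,0,0.2],
    [0,0,0.1],
    [0,0,0.1],
    [0,0,0],
    [0,0,0]
  ],
  "angular": [
    [0,0,0.004],
    [0,0,0],
    [0,0,0],
    [0,0,0],
    [0,0,0],
    [0,0,0],
    [0,0,0],
    [0,0,0],
    [0,0,0],
    [0,0,0],
    [0,0,0],
    [0,0,0],
    [0,0,0]
  ]
}}

```text
clock: 37.9
position: [0.6049, 0.274, 0.0208]
ee_rot: [-3.067, 0.678, -0.001]
force: [0.4, 0.5, -2.0]
width: 0.477
gripper_force: 20.0
```

Call:
{"api": "carry_out", "payload": {
  "claw": [3.4,3.4,3.4],
  "delta_pos": [
    [0,0,0.04],
    [0,0,0.03],
    [0,0,0]
  ],
  "angular": [
    [0,0,0],
    [0,0,0],
    [0,0,0]
  ]
}}

```text
clock: 38.2
position: [0.6047, 0.2739, 0.0198]
ee_rot: [-3.067, 0.678, 0.0]
force: [0.0, -0.1, -2.0]
width: 0.475
gripper_force: 20.0
```

Call:
{"api": "carry_out", "payload": {
  "claw": [3.4,3.4,3.4,3.4],
  "delta_pos": [
    [0,0,0.04],
    [0,0,0.04],
    [0,0,0.03],
    [0,0,0]
  ],
  "angular": [
    [0,0,0],
    [0,0,0],
    [0,0,0],
    [0,0,0]
  ]
}}

```text
clock: 38.6
position: [0.6047, 0.2739, 0.0187]
ee_rot: [3.067, -0.678, -0.0]
force: [0.1, 0.5, -1.6]
width: 0.478
gripper_force: 20.0
```

Call:
{"api": "carry_out", "payload": {
  "claw": [3.4,3.4],
  "delta_pos": [
    [0,0,0.04],
    [0,0,0]
  ],
  "angular": [
    [0,0,0],
    [0,0,0]
  ]
}}

```text
clock: 38.8
position: [0.6048, 0.2739, 0.0186]
ee_rot: [-3.067, 0.678, -0.0]
force: [-0.8, -1.3, 2.0]
width: 0.482
gripper_force: 20.0
```

Call:
{"api": "carry_out", "payload": {
  "claw": [5,6,7,8,9.18,9.18,9.18,9.18,9.18,9.18,9.18,9.18,9.18,9.18,9.18,9.18,9.18,9.18,9.18],
  "delta_pos": [
    [0,0,0],
    [0,0,0],
    [0,0,0],
    [0,0,0],
    [0,0,0],
    [0,0,-1],
    [0,0,-2.5],
    [0,0,-4],
    [0,0,-4],
    [0,0,-4],
    [0,0,-4],
    [0,0,-4],
    [0,0,-3],
    [-2,0,0],
    [-2.5,0,0],
    [-2.5,0,0],
    [-2,0,0],
    [0,0,0],
    [0,0,0]
  ],
  "angular": [
    [0,0,0],
    [0,0,0],
    [0,0,0],
    [0,0,0],
    [0,0,0],
    [0,0,0],
    [0,0,0],
    [0,0,0],
    [0,0,0],
    [0,0,0],
    [0,0,0],
    [0,0,0],
    [0,0,0],
    [0,0,0],
    [0,0,0],
    [0,0,0],
    [0,0,0],
    [0,0,0],
    [0,0,0]
  ]
}}

```text
clock: 40.7
position: [0.5231, 0.3119, 0.284]
ee_rot: [-3.067, 0.677, -0.001]
force: [-0.3, -0.0, 0.0]
width: 0.998
gripper_force: 0.0
```

Run:
```python
from h import *
o=np.load("poses.npy",allow_pickle=True).item()
pl=dict(blue_jar=("blue_coaster",0),yellow_jar=("yellow_coaster",0),soap=("soap_dish",0),brush=("brush_tray",0))
t=[]
for cam in("wrist","scene","side"):
    p=arm.get_image(cam); v=np.ascontiguousarray(p["frame"][:,:,::-1]).copy()
    for a,(b,_) in pl.items():
        q=o[b]; 
        for n,z in((b,0),(a,.004)):
            c,_=cv2.findContours((sil(p,M[n],[*q[:3],z])>.5).astype(np.uint8),0,1); cv2.drawContours(v,c,-1,(255,0,255) if z else (0,255,255),1)
    for n in("red_jar","measuring_cup"):
        c,_=cv2.findContours((sil(p,M[n],o[n])>.5).astype(np.uint8),0,1); cv2.drawContours(v,c,-1,(255,255,255),1)
    cv2.imwrite(f"pics/fin_{cam}.png",v if cam=="wrist" else cv2.resize(v[95:295,160:420] if cam=="scene" else v[110:360,180:440],None,fx=3 if cam=="scene" else 2.4,fy=3 if cam=="scene" else 2.4,interpolation=cv2.INTER_CUBIC))
```

```text
(no output)
```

View pics/fin_wrist.png

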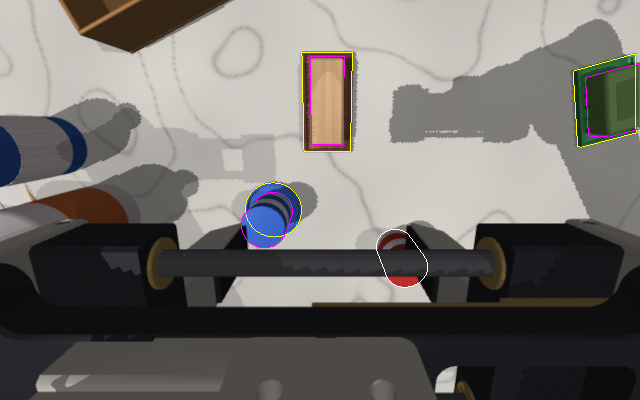

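View pics/fin_side.png

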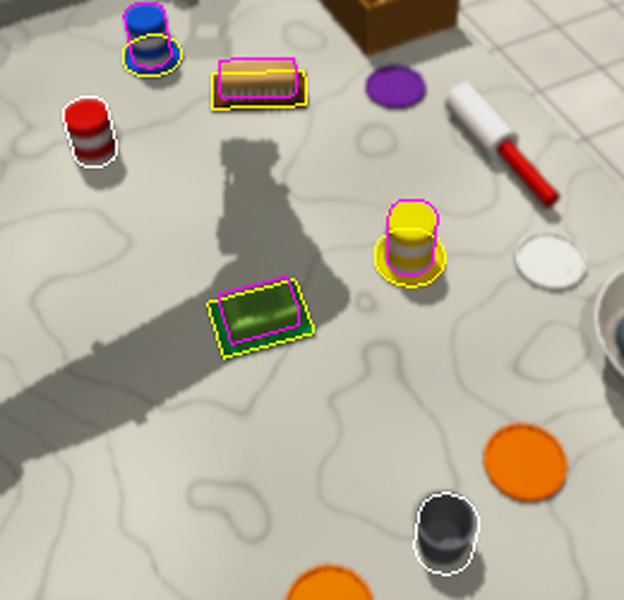

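View pics/fin_scene.png

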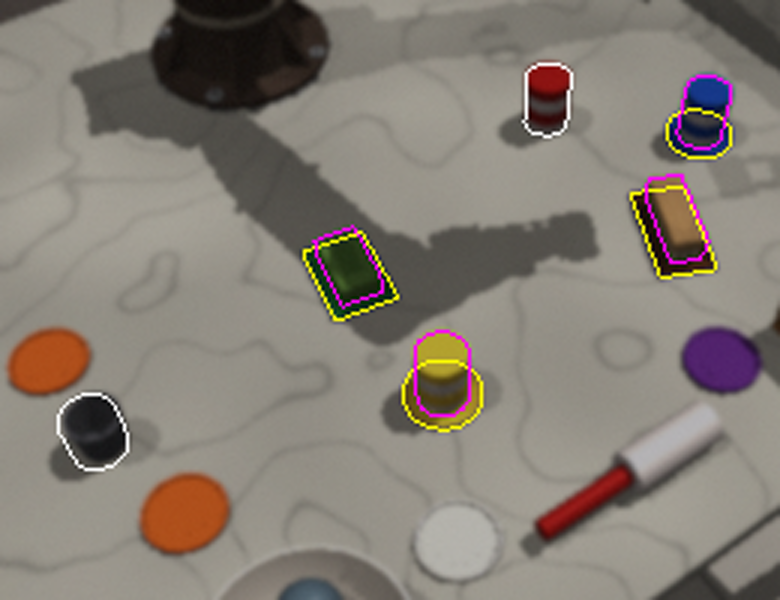

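All four items match the silhouettes predicted for them centred at floor height in their holders: in the wrist view, brush (327,100), blue jar (270,213) and soap (612,100). The yellow jar matches in the side crop at (412,240). The red jar and the cup have not moved. Handing in.

```bash
python3 -c "
from cell import arm;print(arm.sign_off())"
```

```text
the job is handed in; nothing more can be done
None
```

I placed the blue jar, yellow jar, soap and brush in their holders in the order asked and handed the job in at about 41 s; the final camera views show all four centred and the red jar and cup unmoved, but the sign-off returned no verdict.

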